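# Battery check of the entry emergency lamp

## Robot

A 6-joint arm with a two-finger parallel gripper is mounted at the origin on the work surface. World frame = base frame: x ahead of the robot, y to its left, z up, the work surface at z = 0. Lengths are in m, angles in rad, forces in N, time in s.
With the tool pointing down it reaches from about 0.25 to 0.725 m from the base axis. Payload 4 kg.
Tool frame: the origin (TCP) lies at the centre of the arm's flange, where the gripper is bolted on; the fingertips stand 173 mm ahead of it and the grasp point (between the pads) lies 155 mm ahead of it; x points along the fingers, z is the direction in which the jaws open and shut, and the axes are right-handed (so a half turn about x gives the same grasp; the last joint's range is limited). The gripper opens to 85 mm and grips with 20 to 120 N. Pads are 22 mm wide; open, the fingers measure 114 mm over their backs; the gripper's body (76 mm by 85 mm) begins 54 mm behind the grasp point. The pads swing forward as they close: fully open they stand 13 mm farther back than shut.
Start: joints at [0, 0.241, 0.005, 1.335, 0, 1.571], TCP at [0.5, 0, 0.405] pointing down, gripper open.
Joint ranges: [-2.72, 2.72], [-1.05, 1.87], [-1.09, 1.28], [-1.99, 2.15], [-1.42, 1.44], [-3.14, 3.14]. Speed limits (rad/s): [2.79, 2.79, 3.14, 3.14, 3.14, 3.14].

## Interface

Orientations are given as a unit quaternion [x, y, z, w].
In Python, from workcell import bot gives the robot as it stands.
- The arm moves only by the tool arm_command, never from a script. Its argument "moves" is one flat list of numbers, 7 for each row, row after row: the shift along the tool's x, y, z in m, then the turn, a rotation vector about the tool's x, y, z in rad, then the closure, from -1 (fully open) to 1 (shut). A call has 1 to 20 rows; each row shifts and turns the pose as measured when the row begins, along the tool's axes as they then stand; what a row does not reach is not made up. A row lasts 1/12 s, in which the tool goes at most 41.7 mm and 7.16 degrees, less where a joint would pass 70% of its speed; a pose out of reach is approached as far as the arm can. A call with a gripper value outside its range is refused whole. The fingers move at their own pace and stop on an object; the grip force is fixed at half the most. Time passes only in rows, so rows that do not move let the fingers close. It gives the time, the measured TCP pose, the force and the opening at its end, in the units of the state.
- bot.get_obs(): the state, without advancing time (a new reading comes with each control period).
- bot.camera(name): name is "scene" or "side" or "wrist"; returns the picture (480x640x3 uint8, red, green, blue); there is no depth.
- bot.get_calibration(name): a dict with "mtx" (3x3 intrinsics, pixels), "world_from_camera" (4x4, takes a point from camera to world coordinates); the wrist camera has in their place "mount" (4x4, takes a point from camera to tool coordinates, whose origin is the TCP and whose axes are the tool frame's). Camera axes: x right, y up, looking along -z (the intrinsics and any distortion apply to the point x, -y, -z); pixel columns grow to the right and rows downward; lengths in m; the calibration is good to about 2 mm. The wrist camera is an equidistant fisheye: a pixel r from the principal point sees the ray r / f radians off the axis. A picture is of the moment at which its call begins: read the wrist's pose just before it. get_calibration takes no time and is no camera call.
- bot.job_done(): hands the job in, once; it reports no verdict.
The state is a dict: "clock": time; "joint_pos": joint angles; "joint_vel": joint speeds; "tau": joint torques, N m; "eef_pos": TCP position; "tool_rot": TCP orientation; "ft_force": force on the tool from outside, world axes, zero at the start; "ft_torque": the same for the moment, N m; "grip_width": finger opening in m.
Only numpy, scipy, OpenCV 4.12 (cv2) and the standard library are available. Lean on these libraries where they do the work, as an engineer would, in place of code of your own. Each camera call takes 0.05 s, during which the arm holds its last target.

## Task

Do the battery check on the emergency lamp by the door: first turn the dimmer clockwise until its pointer is on the long index mark, then pick up the lamp head, drop its two lugs through the notches of the bayonet collar until it sits fully home, and twist it clockwise half way to the lock (about 30 degrees, to the single test mark). The test contact is sprung, so keep hold of the head and finish holding it at that half-way point, never forcing it on into the lock click, which would leave the lamp burning. Leave the dimmer on its mark and everything else on the shelf where it is.

Things in the scene. Friction and masses are not known exactly. Their poses are not given: they have to be found in the camera images.
- lamp_base: The emergency lamp's base unit, a flat off-white box 116 mm (its x) by 204 mm (its y) and 45 mm high, screwed to the shelf (it does not move); origin at the centre of its underside, z up. On its deck stand the round bayonet collar (centre at y = +50 mm) and the dimmer knob (centre at y = -58 mm).
- collar (a point): Centre of the bayonet socket's floor, 53 mm above the shelf, axes as lamp_base. The collar is a ring of 80 mm outside diameter, its rim 66 mm above the shelf. Its mouth is 48 mm across, with a notch at the +x and the -x side; between them a 6 mm thick rim overhangs, 7 mm above the floor. Stops inside keep the head from turning anticlockwise by more than about 8 degrees.
- notch (a point): Middle of the rim dot at the collar's +x notch, 37.5 mm from the collar's axis, 66 mm above the shelf. A notch is 17 mm wide and reaches out to 30 mm from the axis; the other lies opposite.
- test_mark (a point): Middle of the single bar on the collar rim, 30 degrees clockwise (from above) of the +x notch's dot, 37.4 mm from the collar's axis, 67 mm above the shelf: half way. A double bar 60 degrees from the dot is the locked place. The same marks lie opposite. Two sprung balls in the wall give the click: the lugs first meet them at about 43 degrees of turn and drop in at 60.
- lamp_head: Loose lamp head, 65 mm high, 105 to 210 g, standing upright on its plug; origin at the centre of its underside, z up. A plug of 44 mm diameter, 14 mm high, has two lugs at its foot along +x and -x (to 27.5 mm from the axis, 11 mm wide, 5 mm high); over it a round flange of 68 mm diameter, 5 mm thick, with a small rib over each lug, and the frosted block. Either way round fits.
- head_grip (a point): Centre of the lamp head's frosted block, 44 mm above its underside, axes as lamp_head: the place to grip, by the flat +y and -y sides, 46 mm apart. The block is 56 mm long (x) and stands from 19 to 65 mm above the underside. The head goes in with its x axis along lamp_base's x and is fully home when its underside rests on the socket floor, flange 1 mm above the rim.
- contact_ring (a joint): Sprung contact ring in the socket, rad, 0 at rest, grows clockwise. The lugs meet it after about 10 degrees of turn and push it along, so it reads the head's turn less about 0.17: 0.35 at half way, 0.58 where the click begins, 0.93 at its stop. It pushes back with 0.02 N m at first, 0.06 at half way, and turns the head back when let go; the click takes a few tenths of a N m.
- dimmer (a joint): Dimmer knob on the deck, rad, 0 (lowest) to 4.71, growing clockwise seen from above; light friction (about 0.03 N m), stays where it is left. Its pointer is on the long index mark at 2.356. The pointer nose, and the finger bar in line with it, point 135 degrees anticlockwise from lamp_base's +x axis at 0, and along lamp_base's +x at 2.356.
- dimmer_axis (a point): Point on the dimmer's axis at the height to grip, 63.5 mm above the shelf, at the middle of the finger bar (38 mm long, 12 mm wide, from 53.5 to 73.5 mm above the shelf, on a skirt of 40 mm diameter); axes as lamp_base, it does not turn with the knob.
- dimmer_index (a point): Middle of the long raised index mark on the deck (13 mm long; the other ten ticks are 5 mm), 34 mm from the dimmer's axis towards lamp_base's +x, 45 mm above the shelf.
- power_bank: Bystander: flat glossy power bank, 68 x 112 x 16 mm, origin at the centre of its underside.
- smartwatch: Bystander: grey watch on its charging disc, 56 mm disc, 19 mm high, strap 160 mm from end to end along its y, origin at the centre of its underside.
- glass_jar: Bystander: glass jar with clip-on lid, 70 mm diameter, 73 mm high, origin at the centre of its underside.
- key_tray: Bystander: stainless tray 100 x 190 x 16 mm with keys and a hair clip in it, origin at the centre of its underside.

How it is judged:
On the way, in this order (a step that is already met when the one before it is completed fails the run):
1. the dimmer's pointer is on the long index mark (within 8 degrees) while the lamp head is still out of the socket (value of joint dimmer between 2.216 and 2.496 rad and horizontal distance between lamp_head and collar above 0.05 m), for 0.2 s.
2. the lamp head is fully home in the collar (centred within 4 mm, underside less than 3 mm above the socket floor, upright) (horizontal distance between lamp_head and collar below 0.004 m and z of lamp_head in the frame of collar below 0.003 m and angle between lamp_head's own z axis and vertical below 0.1 rad), for 0.1 s.
At the end, for the whole second after the job is handed in: dimmer within 8 degrees of the long index mark; head fully home (within 4 mm of the socket centre, under 3 mm off its floor, upright within 0.1 rad), twisted clockwise 30 +- 9.5 degrees, contact ring pushed over 0.17 rad, at rest and gripped with over 1 N (all of step 2 and value of joint dimmer between 2.216 and 2.496 rad and angle between the x axis of lamp_head and the x axis of lamp_base, either way round between 0.36 and 0.69 rad and value of joint contact_ring above 0.17 rad and contact force between the fingers and lamp_head above 1 N and angular speed of lamp_head below 0.15 rad/s and linear speed of lamp_head below 0.02 m/s); the arm keeps its last pose, push and grip.
It fails at once if the head is forced on into the lock click (contact ring beyond 0.68 rad, about 49 degrees of turn) (value of joint contact_ring above 0.68 rad).
It fails at once if the power bank is shifted by more than 25 mm (distance of power_bank from where it was at the start of the episode above 0.025 m).
It fails at once if the smartwatch is shifted by more than 25 mm (distance of smartwatch from where it was at the start of the episode above 0.025 m).
It fails at once if the glass jar is shifted by more than 25 mm (distance of glass_jar from where it was at the start of the episode above 0.025 m).
It fails at once if the key tray is shifted by more than 25 mm (distance of key_tray from where it was at the start of the episode above 0.025 m).
It also fails if it takes over 58 s, if anything falls off the work surface, if the arm or the gripper's body presses on something with over 40 N, if the wrist force passes 120 N, or if a joint passes its speed limit or range.

## Working session

There is one attempt and no reset: what is moved stays moved. The work goes in short steps, Python scripts to look and compute and a tool call to move; the robot and the scene stay as the last step left them, time stands still between calls to the robot, and variables do not carry over. Pictures are saved under pics/ and viewed, and the job is handed in when it is done.

Besides the shell and the picture viewer there is one more tool, called after "Emit:" in YAML: its name, and indented under it one key for each argument. arm_command: Moves the arm, as the interface text tells. Its arguments: {"type":"object","properties":{"moves":{"type":"array"}},"required":["moves"]}

```bash
ls; mkdir -p pics
python3 - <<'E'
from workcell import bot
import cv2,numpy as np
print(bot.get_obs())
for n in ["scene","side","wrist"]:
    c=bot.get_calibration(n); print(n,c)
    im=bot.camera(n); cv2.imwrite(f"pics/{n}0.png",im[:,:,::-1])
E
```

```text
pics
{'clock': 0.0, 'joint_pos': array([ 1.50349710e-05,  2.41387896e-01,  3.69593947e-03,  1.33526236e+00,
       -1.08943728e-05,  1.57079144e+00]), 'joint_vel': array([ 0.00013119,  0.0009723 , -0.00111684, -0.00094393, -0.00200883,
        0.00081014]), 'tau': array([ 5.50268451e-04, -3.72315860e+01,  2.52406776e+01,  1.67737965e-02,
        2.29149265e-05,  1.14679995e-05]), 'eef_pos': array([4.99702913e-01, 6.09566089e-06, 4.03814345e-01]), 'tool_rot': array([-1.09045666e-05,  7.07869334e-01,  3.19334655e-06,  7.06343405e-01]), 'ft_force': array([-0.53772265, -0.48225652, -0.60388866]), 'ft_torque': array([0.01480641, 0.02782052, 0.01434419]), 'grip_width': 0.08563490395481675}
scene {'mtx': array([[596.40969281,   0.        , 321.29149092],
       [  0.        , 596.40969281, 241.97645066],
       [  0.        ,   0.        ,   1.        ]]), 'world_from_camera': array([[ 0.12847544, -0.71728869,  0.68482917,  1.54358284],
       [ 0.99170305,  0.0959682 , -0.08552875, -0.11232302],
       [-0.00437302,  0.69013552,  0.72366694,  1.07683496],
       [ 0.        ,  0.        , 
[... 283 characters left out ...]
   [-0.11902477, -0.54384116,  0.83070446,  1.23923853],
       [ 0.01439715,  0.83561869,  0.54912123,  0.889712  ],
       [ 0.        ,  0.        ,  0.        ,  1.        ]])}
wrist {'mtx': array([[371.64829954,   0.        , 321.17118964],
       [  0.        , 371.64829954, 240.8462387 ],
       [  0.        ,   0.        ,   1.        ]]), 'mount': array([[-1.60934847e-04,  2.81710359e-01, -9.59499478e-01,
         3.06789891e-02],
       [-1.47198575e-04,  9.59499473e-01,  2.81710383e-01,
         6.99656859e-02],
       [ 9.99999976e-01,  1.86573973e-04, -1.12949538e-04,
        -1.22387858e-04],
       [ 0.00000000e+00,  0.00000000e+00,  0.00000000e+00,
         1.00000000e+00]])}
```

View pics/scene0.png

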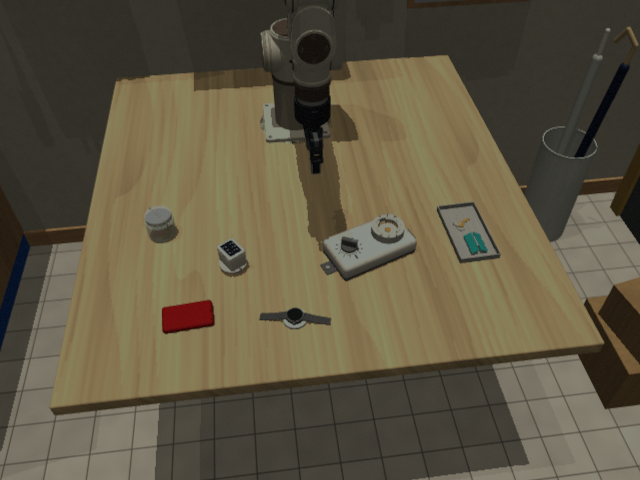

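View pics/side0.png

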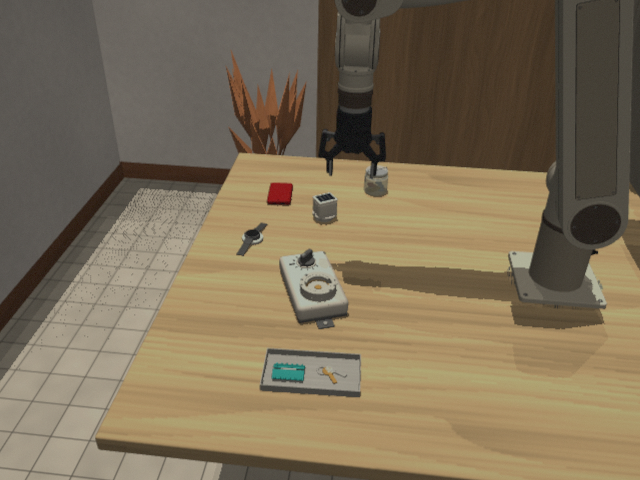

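View pics/wrist0.png

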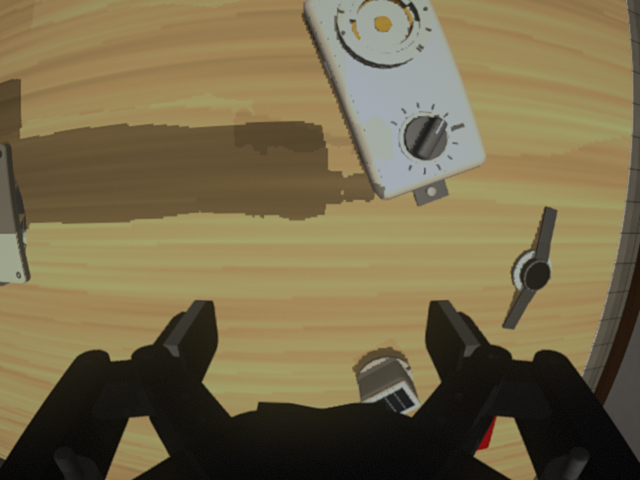

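The scene shows the base at about (370,245), the head at (232,255), the jar at (160,223), the power bank at (188,317), the watch at (295,317) and the tray at (468,232). In the wrist view, the knob is at (426,138), the collar at (383,25) and the head at (388,385). Next I'll zoom in on the wrist picture.

```bash
cat > h.py <<'E'
import numpy as np, cv2
from scipy.spatial.transform import Rotation as R
from workcell import bot
def wpix(px,o,z):
    c=bot.get_calibration("wrist");K=c["mtx"];M=c["mount"]
    px=np.atleast_2d(np.array(px,float))
    d=(px-K[:2,2])/K[0,0]; r=np.linalg.norm(d,axis=1)
    s=np.where(r>1e-9,np.sin(r)/r,1)
    ray=np.c_[d[:,0]*s,-d[:,1]*s,-np.cos(r)]
    Rt=R.from_quat(o["tool_rot"]).as_matrix()
    p=o["eef_pos"]+Rt@M[:3,3]; w=(Rt@M[:3,:3]@ray.T).T
    z=np.broadcast_to(z,len(px))
    return p+w*((z-p[2])/w[:,2])[:,None]
def wproj(P,o):
    c=bot.get_calibration("wrist");K=c["mtx"];M=c["mount"]
    Rt=R.from_quat(o["tool_rot"]).as_matrix()
    q=(np.atleast_2d(P)-o["eef_pos"])@Rt; q=(q-M[:3,3])@M[:3,:3]
    v=np.c_[q[:,0],-q[:,1],-q[:,2]]; v/=np.linalg.norm(v,axis=1)[:,None]
    th=np.arccos(v[:,2]); n=np.hypot(v[:,0],v[:,1])
    return K[:2,2]+K[0,0]*th[:,None]*v[:,:2]/n[:,None]
def spix(name,px,z):
    c=bot.get_calibration(name);K=c["mtx"];T=c["world_from_camera"]
    px=np.atleast_2d(np.array(px,float)); d=(px-K[:2,2])/K[0,0]
    w=(T[:3,:3]@np.c_[d[:,0],-d[:,1],-np.ones(len(px))].T).T; p=T[:3,3]
    return p+w*((z-p[2])/w[:,2])[:,None]
E
python3 - <<'E'
import cv2
im=cv2.imread("pics/wrist0.png")
a=cv2.resize(im[0:215,290:500],None,fx=2.7,fy=2.7,interpolation=cv2.INTER_CUBIC); cv2.imwrite("pics/wz1.png",a)
a=cv2.resize(im[330:430,330:460],None,fx=5,fy=5,interpolation=cv2.INTER_CUBIC); cv2.imwrite("pics/wz2.png",a)
E
```

```text
(no output)
```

View pics/wz1.png

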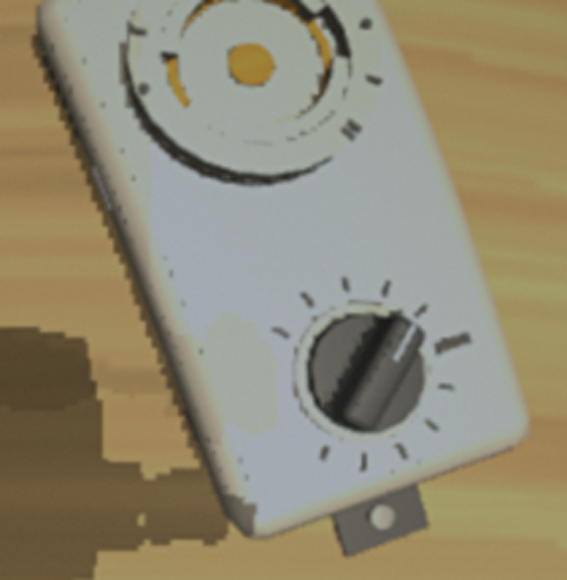

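View pics/wz2.png

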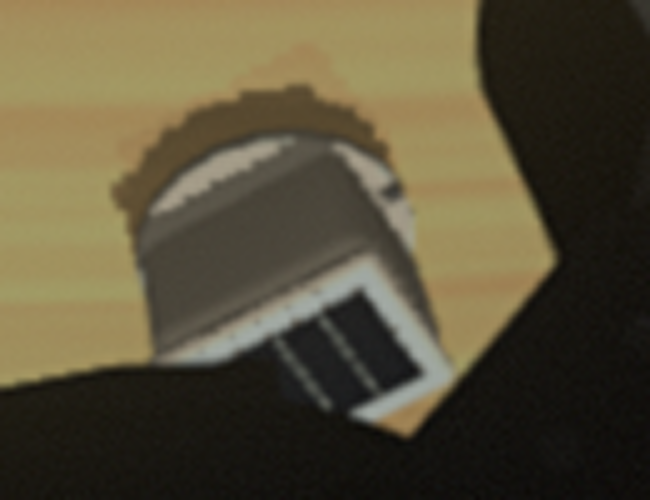

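Run:
```python
from h import *
o=bot.get_obs()
z=lambda a:np.array(a,float)/2.7+[290,0]
idx=wpix(z([453,344]),o,.045)[0]
dots=wpix(z([[365,23],[143,88]]),o,.066)
bar=wpix(z([373,80]),o,.067)[0]
gold=wpix(z([251,64]),o,.053)[0]
print("idx",idx,"dots",dots,"mid",dots.mean(0),np.linalg.norm(dots[0]-dots[1]),"bar",bar,"gold",gold)
d=dots[0]-dots[1];print("yaw dots",np.degrees(np.arctan2(d[1],d[0])))
c=dots.mean(0)
# ticks opposite pairs
t=wpix(z([[280,332],[306,299],[346,284],[387,288],[421,309],[446,387],[432,425],[402,451],[363,462],[324,453]]),o,.045)
print(t)
cc,r=cv2.minEnclosingCircle(t[:,:2].astype(np.float32));print(cc,r)
A=np.c_[2*t[:,:2],np.ones(len(t))];s=np.linalg.lstsq(A,(t[:,:2]**2).sum(1),rcond=None)[0];print("ax",s[:2],np.sqrt(s[2]+s[:2]@s[:2]))
ax=s[:2]; v=idx[:2]-ax;print("yaw idx",np.degrees(np.arctan2(v[1],v[0])),np.linalg.norm(v))
v=c[:2]-ax;print("yaw line",np.degrees(np.arctan2(v[1],v[0]))-90,np.linalg.norm(v))
p=wpix(z([[413,326],[397,358]]),o,.0735);v=p[0]-p[1];print("pointer line",p,np.degrees(np.arctan2(v[1],v[0])))
```

```text
idx [0.62331543 0.0810599  0.045     ] dots [[0.58685659 0.18384061 0.066     ]
 [0.51695689 0.15678185 0.066     ]] mid [0.55190674 0.17031123 0.066     ] 0.07495428387540785 bar [0.58855834 0.16395401 0.067     ] gold [0.55224646 0.17033505 0.053     ]
yaw dots 21.16183696085472
[[0.56293921 0.08164037 0.045     ]
 [0.57151087 0.09301237 0.045     ]
 [0.58503515 0.09880795 0.045     ]
 [0.59925545 0.09840545 0.045     ]
 [0.61141682 0.09214753 0.045     ]
 [0.62125875 0.06620029 0.045     ]
 [0.61670267 0.05294754 0.045     ]
 [0.60626126 0.04358926 0.045     ]
 [0.5925624  0.03933163 0.045     ]
 [0.5788529  0.04191981 0.045     ]]
(0.5909630656242371, 0.0694337859749794) 0.030666712671518326
ax [0.59101752 0.06952091] 0.03029816523298214
yaw idx 19.660163842395153 0.034297278935422996
yaw line 21.208296098697147 0.1081126378867032
pointer line [[0.59920977 0.08475874 0.0735    ]
 [0.59426618 0.07453903 0.0735    ]] 64.18547200702331
```

Emit:
arm_command:
  moves: [0.02, 0.014, 0.0183, 0, 0, 0, -0.3, 0.02, 0.014, 0.0183, 0, 0, 0, -0.3, 0.02, 0.014, 0.0183, 0, 0, 0, -0.3, 0.02, 0.014, 0.0183, 0, 0, 0, -0.3, 0.02, 0.014, 0.0183, 0, 0, 0, -0.3, 0, 0, 0, 0.095, 0, 0, -0.3, 0, 0, 0, 0.095, 0, 0, -0.3, 0, 0, 0, 0.095, 0, 0, -0.3, 0, 0, 0, 0.095, 0, 0, -0.3, 0, 0, 0, 0.095, 0, 0, -0.3, 0, 0, 0, 0, 0, 0, -0.3, 0, 0, 0, 0, 0, 0, -0.3]

```text
clock: 1.15
eef_pos: [0.5943, 0.0734, 0.2919]
tool_rot: [0.172, 0.69, -0.176, 0.681]
ft_force: [-0.3, -0.3, 0.1]
grip_width: 0.0554
```

```bash
cat >> h.py <<'E'
def st(o=None):
    o=o or bot.get_obs(); Rm=R.from_quat(o["tool_rot"]).as_matrix()
    print("t",round(o["clock"],2),"tcp",o["eef_pos"].round(4),"xax",Rm[:,0].round(4),"yaw",np.degrees(np.arctan2(Rm[1,2],Rm[0,2])).round(2),"j",o["joint_pos"].round(2),"F",o["ft_force"].round(1),"T",o["ft_torque"].round(2),"w",round(float(o["grip_width"]),4)); return o
def togo(P,yaw,o=None):
    "shift in tool axes (now) to TCP P, turn about tool x to yaw deg"
    o=o or bot.get_obs(); Rm=R.from_quat(o["tool_rot"]).as_matrix()
    g=R.from_euler("z",yaw,degrees=True).as_matrix()@np.array([[0,0,1],[0,1,0],[-1,0,0.]])
    print("shift",(Rm.T@(np.array(P)-o["eef_pos"])).round(4),"rotvec",R.from_matrix(Rm.T@g).as_rotvec().round(4))
E
python3 - <<'E'
from h import *
o=st(); togo([.591,.0695,.23],-27,o)
im=bot.camera("wrist"); cv2.imwrite("pics/w1.png",im[:,:,::-1])
P=wproj([[.591,.0695,.0735],[.552,.1703,.053]],o);print(P)
E
```

```text
t 1.15 tcp [0.5943 0.0734 0.2919] xax [-0.0131 -0.0025 -0.9999] yaw -28.41 j [ 0.12  0.51  0.1   1.17 -0.    2.19] F [-0.3 -0.3  0.1] T [ 0.06 -0.    0.02] w 0.0554
shift [ 0.0619 -0.0045 -0.0004] rotvec [-0.0246 -0.0105  0.0083]
[[322.28469619 272.96960141]
 [181.06453166 144.7878331 ]]
```

View pics/w1.png

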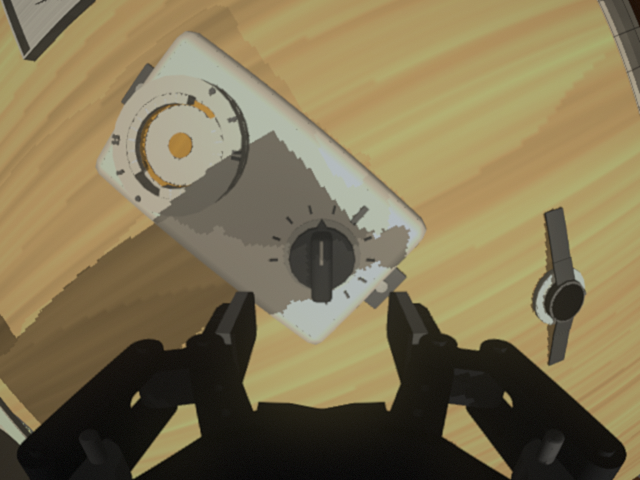

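Emit:
arm_command:
  moves: [0.02, -0.002, 0, 0, -0.0105, 0.0083, -0.3, 0.02, -0.002, 0, 0, 0, 0, -0.3, 0.01, 0, 0, 0, 0, 0, -0.3, 0, 0, 0, 0, 0, 0, -0.3]

```text
clock: 1.53
eef_pos: [0.5929, 0.0697, 0.2422]
tool_rot: [0.172, 0.684, -0.171, 0.688]
ft_force: [-0.7, 0.3, 0.3]
grip_width: 0.0555
```

Run:
```python
from h import *
o=st(); togo([.591,.0695,.23],-28.4,o)
im=bot.camera("wrist"); cv2.imwrite("pics/w2.png",im[:,:,::-1])
P=wproj([[.591,.0695,.0735],[.552,.1703,.053]],o);print(P)
```

```text
t 1.53 tcp [0.5929 0.0697 0.2422] xax [ 5.1e-03  6.0e-04 -1.0e+00] yaw -28.02 j [ 0.12  0.54  0.01  1.04 -0.    2.18] F [-0.7  0.3  0.3] T [ 0.01  0.04 -0.04] w 0.0555
shift [ 0.0121 -0.0011 -0.0016] rotvec [ 0.0067  0.0043 -0.0029]
[[314.16999617 312.83983922]
 [136.15388433 145.88024683]]
```

View pics/w2.png

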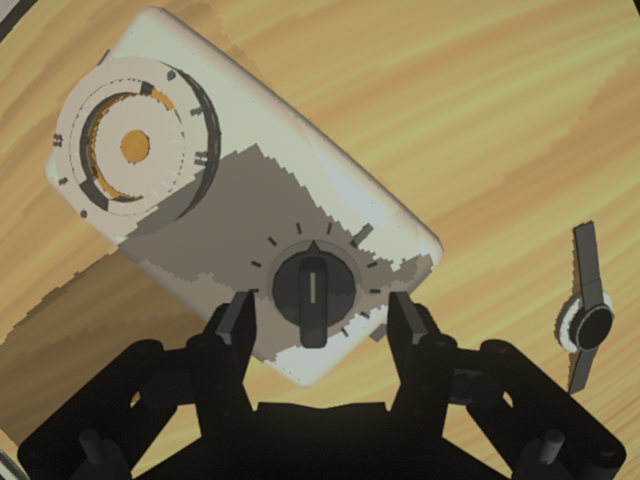

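Run:
```python
from h import *
o=bot.get_obs()
u=np.array([np.cos(np.radians(61.8)),np.sin(np.radians(61.8)),0])
c=np.array([.591,.0695,.0735])
print(wproj([c+.019*u,c-.019*u,c+.019*u-[0,0,.02],c-.019*u-[0,0,.02]],o))
print(wpix([[313,258],[313,347],[315,243]],o,[.0735,.0735,.05]))
```

```text
[[313.25555228 269.8436142 ]
 [313.74170262 350.14785782]
 [313.9087421  254.19798102]
 [314.2459312  327.99919837]]
[[0.60227088 0.09069174 0.0735    ]
 [0.58253129 0.05437122 0.0735    ]
 [0.60238453 0.08975004 0.05      ]]
```

Emit:
arm_command:
  moves: [0.0121, -0.0005, -0.0016, 0, 0.0043, -0.0029, -0.3, 0, 0, 0, 0, 0, 0, -0.3, 0, 0, 0, 0, 0, 0, 1, 0, 0, 0, 0, 0, 0, 1, 0, 0, 0, 0, 0, 0, 1, 0, 0, 0, 0, 0, 0, 1, 0, 0, 0, 0, 0, 0, 1, 0, 0, 0, 0, 0, 0, 1]

```text
clock: 2.25
eef_pos: [0.5911, 0.0715, 0.2332]
tool_rot: [0.171, 0.687, -0.169, 0.686]
ft_force: [0.3, -1.2, -3.0]
grip_width: 0.0104
```

Run:
```python
from h import *
o=st(); togo([.591,.0695,.23],-69,o)
```

```text
t 2.25 tcp [0.5911 0.0715 0.2332] xax [-2.0e-04  3.2e-03 -1.0e+00] yaw -27.85 j [0.12 0.55 0.   1.02 0.   2.18] F [ 0.3 -1.2 -3. ] T [-0.1  -0.14 -0.  ] w 0.0104
shift [ 0.0032 -0.0018  0.0009] rotvec [ 0.7182 -0.0026 -0.002 ]
```

Emit:
arm_command:
  moves: [0, 0, 0, 0.09, 0, 0, 1, 0, 0, 0, 0.09, 0, 0, 1, 0, 0, 0, 0.09, 0, 0, 1, 0, 0, 0, 0.09, 0, 0, 1, 0, 0, 0, 0.09, 0, 0, 1, 0, 0, 0, 0.09, 0, 0, 1, 0, 0, 0, 0.09, 0, 0, 1, 0, 0, 0, 0, 0, 0, 1, 0, 0, 0, 0, 0, 0, 1]

```text
clock: 3.0
eef_pos: [0.5914, 0.0712, 0.2332]
tool_rot: [0.384, 0.595, -0.382, 0.594]
ft_force: [-0.6, 0.7, -1.8]
grip_width: 0.0102
```

Run:
```python
from h import *
o=st(); togo([.591,.0695,.23],-69,o)
im=bot.camera("wrist"); cv2.imwrite("pics/w3.png",im[:,:,::-1])
```

```text
t 3.0 tcp [0.5914 0.0712 0.2332] xax [-1.0e-04  2.7e-03 -1.0e+00] yaw -65.55 j [0.12 0.55 0.   1.02 0.   2.83] F [-0.6  0.7 -1.8] T [ 0.01 -0.01  0.01] w 0.0102
shift [ 0.0032 -0.001   0.0014] rotvec [ 0.0603 -0.0025 -0.0009]
```

View pics/w3.png

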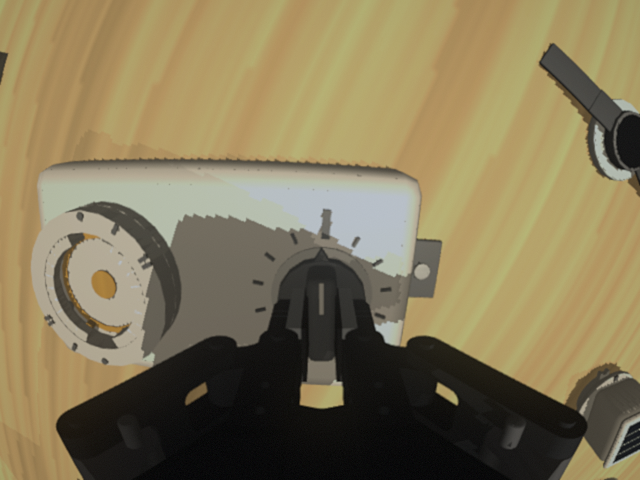

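Emit:
arm_command:
  moves: [0, 0, 0, 0.06, 0, 0, 1, 0, 0, 0, 0, 0, 0, 1, 0, 0, 0, 0, 0, 0, -0.3, 0, 0, 0, 0, 0, 0, -0.3, 0, 0, 0, 0, 0, 0, -0.3, 0, 0, 0, 0, 0, 0, -0.3, -0.03, 0, 0, 0, 0, 0, -0.3, -0.03, 0, 0, 0, 0, 0, -0.3, -0.02, 0, 0, 0, 0, 0, -0.3, 0, 0, 0, 0, 0, 0, -0.3]

```text
clock: 3.88
eef_pos: [0.5914, 0.0707, 0.3158]
tool_rot: [0.398, 0.586, -0.397, 0.584]
ft_force: [0.6, 0.0, 0.1]
grip_width: 0.0552
```

Run:
```python
from h import *
o=st()
im=bot.camera("wrist"); cv2.imwrite("pics/w4.png",im[:,:,::-1])
```

```text
t 3.88 tcp [0.5914 0.0707 0.3158] xax [-0.0016  0.002  -1.    ] yaw -68.37 j [0.12 0.48 0.12 1.21 0.   2.88] F [0.6 0.  0.1] T [ 0.01 -0.09  0.02] w 0.0552
```

View pics/w4.png

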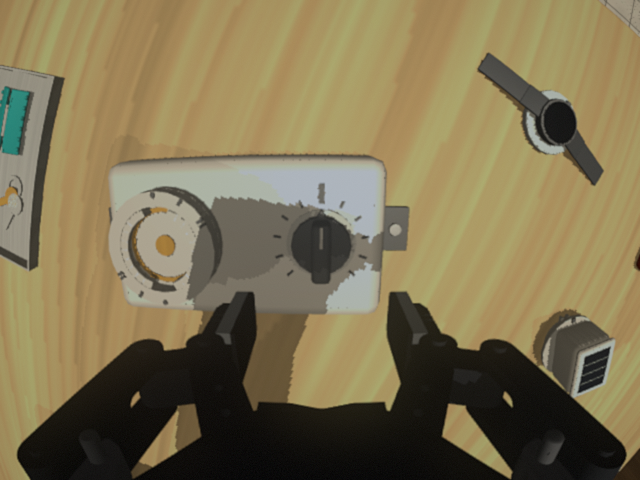

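The pointer nose (321,212) lines up with the long mark (321,190). The head is now fully in view near (578,355), so I'll zoom in on it.

Run:
```python
import cv2
im=cv2.imread("pics/w4.png")
a=cv2.resize(im[300:410,520:640],None,fx=5,fy=5,interpolation=cv2.INTER_CUBIC); cv2.imwrite("pics/z4h.png",a)
```

```text
(no output)
```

View pics/z4h.png

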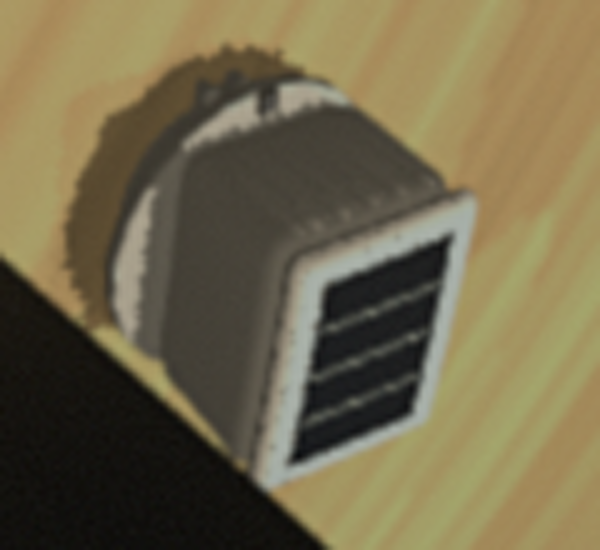

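Run:
```python
from h import *
o=bot.get_obs()
z=np.array([[294,250],[476,195],[428,420],[258,488]])/5+[520,300]
P=wpix(z,o,.065)[:,:2];print(P,P.mean(0))
for i in range(4):
    d=P[(i+1)%4]-P[i];print(np.linalg.norm(d),np.degrees(np.arctan2(d[1],d[0])))
```

```text
[[ 0.58794792 -0.16767216]
 [ 0.60912805 -0.20773319]
 [ 0.56424858 -0.23806191]
 [ 0.54158182 -0.20094516]] [ 0.57572659 -0.20360311]
0.04531538293458671 -62.13475424534259
0.054166390862415786 -145.94989360315932
0.043490636011333635 121.41191574395721
0.05706932776017173 35.6637790846799
```

Emit:
arm_command:
  moves: [-0.006, -0.0165, 0.036, 0, 0, 0, -1, -0.006, -0.0165, 0.036, 0, 0, 0, -1, -0.006, -0.0165, 0.036, 0, 0, 0, -1, -0.006, -0.0165, 0.036, 0, 0, 0, -1, -0.006, -0.0165, 0.036, 0, 0, 0, -1, -0.006, -0.0165, 0.036, 0, 0, 0, -1, -0.006, -0.0165, 0.034, 0, 0, 0, -1, 0, 0, 0, -0.12, 0, 0, -1, 0, 0, 0, -0.12, 0, 0, -1, 0, 0, 0, -0.12, 0, 0, -1, 0, 0, 0, -0.12, 0, 0, -1, 0, 0, 0, -0.12, 0, 0, -1, 0, 0, 0, -0.12, 0, 0, -1, 0, 0, 0, -0.12, 0, 0, -1, 0, 0, 0, -0.12, 0, 0, -1, 0, 0, 0, -0.12, 0, 0, -1, 0, 0, 0, -0.12, 0, 0, -1, 0, 0, 0, -0.12, 0, 0, -1, 0, 0, 0, -0.12, 0, 0, -1, 0, 0, 0, -0.12, 0, 0, -1]

```text
clock: 5.6
eef_pos: [0.5714, -0.2176, 0.3265]
tool_rot: [-0.147, 0.701, 0.162, 0.678]
ft_force: [-0.7, -1.3, 0.4]
grip_width: 0.0855
```

Emit:
arm_command:
  moves: [0, 0, 0, -0.12, 0, 0, -1, 0, 0, 0, -0.12, 0, 0, -1, 0, 0, 0, -0.12, 0, 0, -1, 0, 0, 0, -0.12, 0, 0, -1, 0, 0, 0, -0.12, 0, 0, -1, 0, 0, 0, -0.12, 0, 0, -1, 0, 0, 0, -0.12, 0, 0, -1, 0, 0, 0, -0.12, 0, 0, -1, 0, 0, 0, -0.12, 0, 0, -1, 0, 0, 0, -0.12, 0, 0, -1, 0, 0, 0, -0.12, 0, 0, -1, 0, 0, 0, -0.12, 0, 0, -1, 0, 0, 0, -0.12, 0, 0, -1, 0, 0, 0, 0, 0, 0, -1]

```text
clock: 6.77
eef_pos: [0.5664, -0.2159, 0.3022]
tool_rot: [-0.583, 0.366, 0.632, 0.356]
ft_force: [-0.2, -0.4, -0.9]
grip_width: 0.0852
```

Run:
```python
from h import *
o=st();togo([.5757,-.2036,.30],123,o)
im=bot.camera("wrist"); cv2.imwrite("pics/w5.png",im[:,:,::-1])
```

```text
t 6.77 tcp [ 0.5664 -0.2159  0.3022] xax [-0.0668  0.0238 -0.9975] yaw 118.42 j [-0.36  0.54  0.18  1.28 -0.   -0.86] F [-0.2 -0.4 -0.9] T [ 0.03 -0.04  0.05] w 0.0852
shift [ 0.0018 -0.0141  0.0063] rotvec [-0.0786  0.0547 -0.0453]
```

View pics/w5.png

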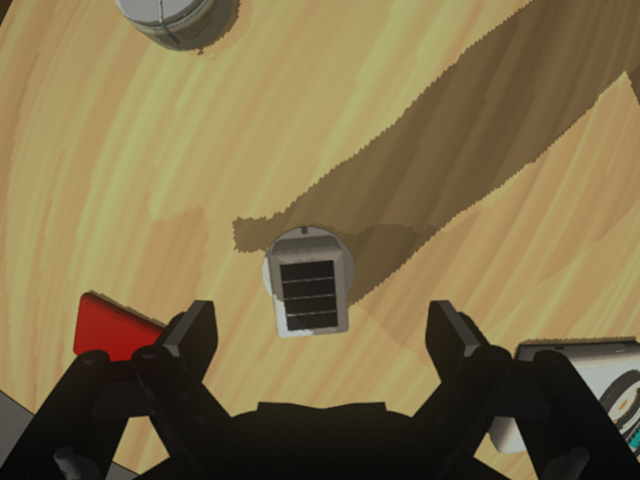

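Run:
```python
import cv2
im=cv2.imread("pics/w5.png")
a=cv2.resize(im[215:350,250:370],None,fx=4.4,fy=4.4,interpolation=cv2.INTER_CUBIC); cv2.imwrite("pics/z5h.png",a)
```

```text
(no output)
```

View pics/z5h.png

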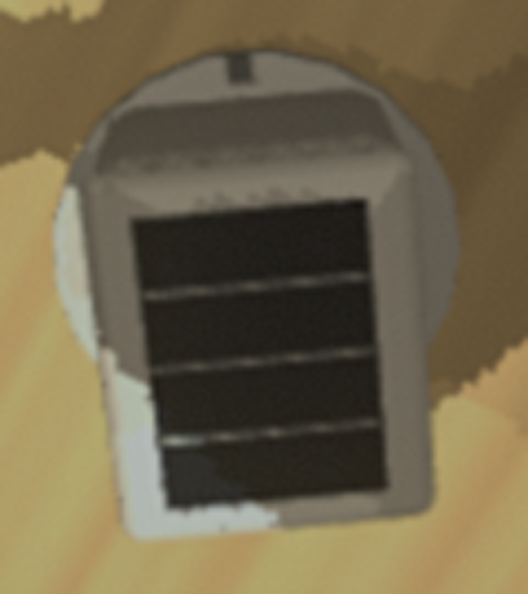

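Run:
```python
from h import *
o=bot.get_obs()
for z in ([[95,175],[410,158],[435,515],[126,540]],[[132,218],[367,200],[387,488],[168,508]]):
    P=wpix(np.array(z)/4.4+[250,215],o,.065)[:,:2];print(P.mean(0))
    for i in range(4):
        d=P[(i+1)%4]-P[i];print(np.linalg.norm(d).round(4),np.degrees(np.arctan2(d[1],d[0])).round(1))
r=wpix(np.array([240,66])/4.4+[250,215],o,.0205)[0,:2]
d=r-P.mean(0);print(r,np.linalg.norm(d),np.degrees(np.arctan2(d[1],d[0])))
# flange circle z .019: left/right extremes
f=wpix(np.array([[55,235],[458,235],[245,50]])/4.4+[250,215],o,.019);print(f)
A=np.c_[2*f[:,:2],np.ones(3)];s=np.linalg.solve(A,(f[:,:2]**2).sum(1));print(s[:2],np.sqrt(s[2]+s[:2]@s[:2]))
togo([*P.mean(0),.30],123,o)
```

```text
[ 0.57396847 -0.20627002]
0.0421 120.6
0.0538 33.2
0.0447 -57.9
0.0549 -149.7
[ 0.57460182 -0.20642399]
0.0316 121.9
0.0433 32.6
0.0314 -57.2
0.0437 -147.2
[ 0.5476181  -0.22369355] 0.03203683556028825 -147.38079640550208
[[ 0.58705447 -0.23746277  0.019     ]
 [ 0.55654    -0.17838808  0.019     ]
 [ 0.54521365 -0.22403794  0.019     ]]
[ 0.57378738 -0.20689743] 0.03332049898409665
shift [ 0.0016 -0.0119  0.0043] rotvec [-0.0827  0.0552 -0.0458]
```

Emit:
arm_command:
  moves: [0, -0.006, 0.002, -0.039, 0.0276, -0.0229, -1, 0, -0.006, 0.002, -0.039, 0.0276, -0.0229, -1, 0, 0, 0, 0, 0, 0, -1]

```text
clock: 7.07
eef_pos: [0.5745, -0.2066, 0.2986]
tool_rot: [-0.619, 0.341, 0.62, 0.341]
ft_force: [-0.5, -0.9, -0.6]
grip_width: 0.0855
```

Run:
```python
from h import *
o=st();togo([.5744,-.2065,.2],122.6,o)
im=bot.camera("wrist"); cv2.imwrite("pics/w6.png",cv2.resize(im[150:420,180:480,::-1],None,fx=2,fy=2,interpolation=cv2.INTER_CUBIC))
```

```text
t 7.07 tcp [ 0.5745 -0.2066  0.2986] xax [-1.6e-03  2.0e-04 -1.0e+00] yaw 122.33 j [-0.35  0.52  0.14  1.19 -0.   -0.91] F [-0.5 -0.9 -0.6] T [-0.01  0.07 -0.05] w 0.0855
shift [ 0.0986 -0.0001  0.    ] rotvec [-0.0047  0.001  -0.0012]
```

View pics/w6.png

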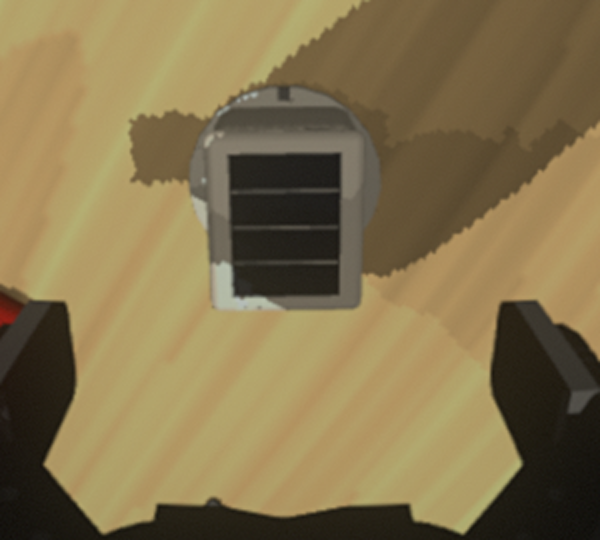

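Emit:
arm_command:
  moves: [0.025, 0, 0, 0, 0, 0, -1, 0.025, 0, 0, 0, 0, 0, -1, 0.025, 0, 0, 0, 0, 0, -1, 0.02, 0, 0, 0, 0, 0, -1, 0, 0, 0, 0, 0, 0, -1]

```text
clock: 7.53
eef_pos: [0.5737, -0.208, 0.2019]
tool_rot: [-0.616, 0.347, 0.618, 0.345]
ft_force: [-1.2, 0.2, 0.0]
grip_width: 0.0852
```

Run:
```python
from h import *
o=st();togo([.5744,-.2065,.2],122.6,o)
im=bot.camera("wrist"); cv2.imwrite("pics/w7.png",im[:,:,::-1])
```

```text
t 7.53 tcp [ 0.5737 -0.208   0.2019] xax [-4.e-03 -6.e-04 -1.e+00] yaw 121.46 j [-0.35  0.61  0.02  0.98 -0.   -0.9 ] F [-1.2  0.2  0. ] T [0.02 0.05 0.01] w 0.0852
shift [ 0.0018 -0.0014  0.0009] rotvec [-0.02    0.0016 -0.0038]
```

View pics/w7.png

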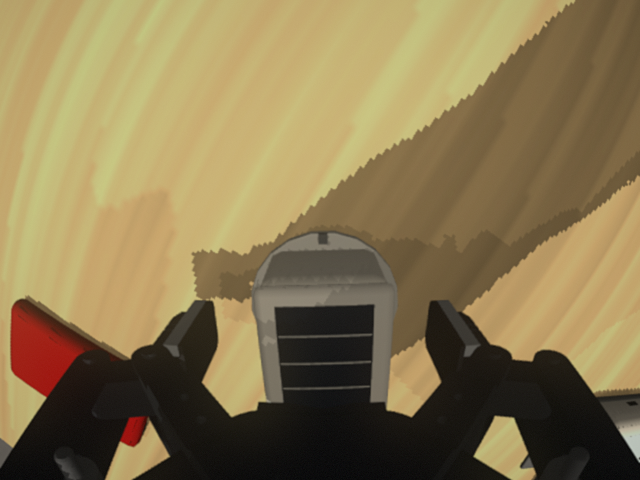

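Well placed: the block sits between the pads, from x=255 to x=390 in the picture. I'll apply the small corrections and close.

Emit:
arm_command:
  moves: [0.0015, -0.0012, 0.0009, -0.02, 0.0016, -0.0038, -1, 0, 0, 0, 0, 0, 0, -1, 0, 0, 0, 0, 0, 0, 1, 0, 0, 0, 0, 0, 0, 1, 0, 0, 0, 0, 0, 0, 1, 0, 0, 0, 0, 0, 0, 1, 0, 0, 0, 0, 0, 0, 1, 0, 0, 0, 0, 0, 0, 1]

```text
clock: 8.25
eef_pos: [0.5775, -0.2081, 0.2101]
tool_rot: [0.625, -0.339, -0.615, -0.341]
ft_force: [-0.5, 0.1, -1.6]
grip_width: 0.0454
```

Run:
```python
from h import *
o=st();togo([.5744,-.2065,.2],122.6,o)
```

```text
t 8.25 tcp [ 0.5775 -0.2081  0.2101] xax [ 0.0125 -0.0042 -0.9999] yaw 122.51 j [-0.35  0.6   0.02  0.98  0.   -0.91] F [-0.5  0.1 -1.6] T [-0.    0.01  0.01] w 0.0454
shift [0.0101 0.0019 0.0031] rotvec [-0.0016 -0.0103  0.0083]
```

Emit:
arm_command:
  moves: [-0.015, 0, 0, 0, 0, 0, 1, -0.025, 0, 0, 0, -0.005, 0.004, 1, -0.03, 0, 0, 0, -0.005, 0.004, 1, -0.03, 0, 0, 0, 0, 0, 1, 0, 0, 0, 0, 0, 0, 1]

```text
clock: 8.67
eef_pos: [0.5752, -0.2073, 0.3099]
tool_rot: [-0.616, 0.341, 0.624, 0.339]
ft_force: [1.3, 0.1, -0.8]
grip_width: 0.0454
```

Run:
```python
from h import *
o=st()
im=bot.camera("wrist"); cv2.imwrite("pics/w8.png",im[:,:,::-1])
im=bot.camera("side"); cv2.imwrite("pics/s8.png",cv2.resize(im[60:260,240:480,::-1],None,fx=3,fy=3,interpolation=cv2.INTER_CUBIC))
```

```text
t 8.67 tcp [ 0.5752 -0.2073  0.3099] xax [-0.0099  0.0032 -0.9999] yaw 122.49 j [-0.35  0.52  0.16  1.23 -0.   -0.91] F [ 1.3  0.1 -0.8] T [-0.1  -0.06 -0.01] w 0.0454
```

View pics/w8.png

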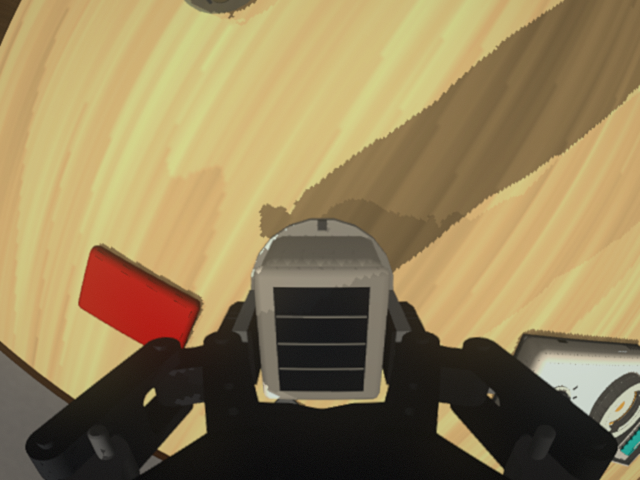

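View pics/s8.png

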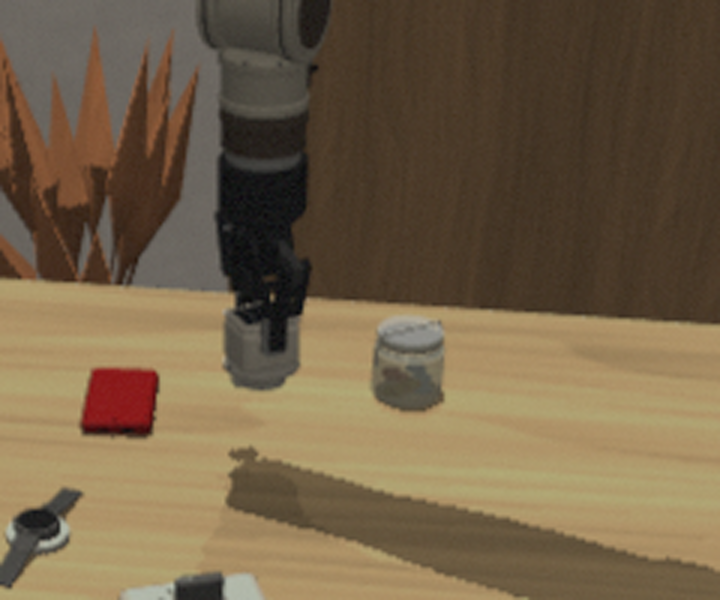

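Run:
```python
from h import *
im=cv2.imread("pics/w8.png")
g=cv2.cvtColor(im,cv2.COLOR_BGR2GRAY)
m=(g<60).astype(np.uint8)[265:400,262:382]
m[:, :]=m
n,l,s,c=cv2.connectedComponentsWithStats(m)
print(s)
cv2.imwrite("pics/z8.png",cv2.resize(im[205:410,240:400],None,fx=2.9,fy=2.9,interpolation=cv2.INTER_CUBIC))
```

```text
[[   0    0  120  135 7507]
 [  12   22   96   81 6922]
 [  17  104   86   22 1771]]
```

View pics/z8.png

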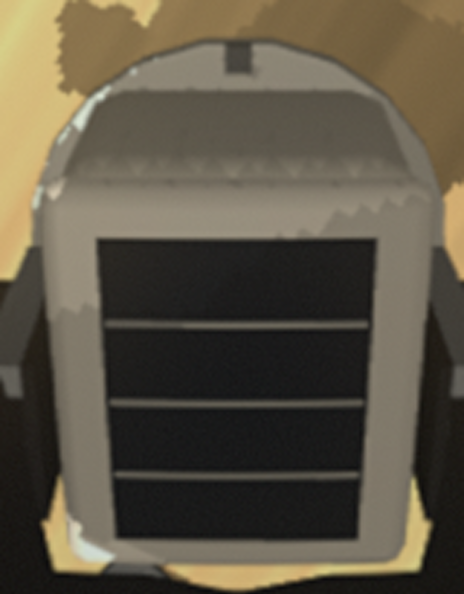

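```bash
cat >> h.py <<'E'
def panel(px,o,w=.032,l=.044):
    c=bot.get_calibration("wrist");K=c["mtx"];M=c["mount"]
    p=cv2.fisheye.undistortPoints(np.array(px,float).reshape(-1,1,2),K,np.zeros(4))
    ob=np.array([[-w/2,l/2,0],[w/2,l/2,0],[w/2,-l/2,0],[-w/2,-l/2,0]])
    ok,r,t=cv2.solvePnP(ob,p,np.eye(3),None)
    F=np.diag([1,-1,-1.]); tt=M[:3,:3]@(F@t[:,0])+M[:3,3]; Rr=M[:3,:3]@F@cv2.Rodrigues(r)[0]
    print("panel centre in tool",tt.round(4),"normal",Rr[:,2].round(3),"xaxis",Rr[:,0].round(3),"long",Rr[:,1].round(3))
    Rm=R.from_quat(o["tool_rot"]).as_matrix(); print("world",(o["eef_pos"]+Rm@tt).round(4),"n",(Rm@Rr[:,2]).round(3),"long",(Rm@Rr[:,1]).round(3))
E
python3 - <<'E'
from h import *
o=bot.get_obs()
for w,l in((.032,.044),(.0316,.0435)): panel([[273.4,287.8],[370.3,287.1],[363.1,390.5],[279.7,391.2]],o,w,l)
# using fixed top height .210-.065=.145 ahead of TCP
P=wpix([[273.4,287.8],[370.3,287.1],[363.1,390.5],[279.7,391.2],[239/2.9+240,56/2.9+205]],o,o["eef_pos"][2]-np.array([.145]*4+[.189]))
Rm=R.from_quat(o["tool_rot"]).as_matrix();print(((P-o["eef_pos"])@Rm).round(4))
E
```

```text
panel centre in tool [ 0.1431  0.0014 -0.001 ] normal [-1.    -0.008  0.02 ] xaxis [ 0.02  -0.003  1.   ] long [-0.008  1.     0.003]
world [ 0.5709 -0.2076  0.1619] n [0.013 0.016 1.   ] long [-0.845 -0.535  0.019]
panel centre in tool [ 0.1417  0.0023 -0.001 ] normal [-1.   -0.01  0.02] xaxis [ 0.02  -0.003  1.   ] long [-0.01   1.     0.003]
world [ 0.5702 -0.2081  0.1633] n [0.014 0.016 1.   ] long [-0.845 -0.535  0.021]
[[ 0.145   0.0223 -0.0173]
 [ 0.1455  0.0224  0.0154]
 [ 0.145  -0.0219  0.0151]
 [ 0.1445 -0.0219 -0.0173]
 [ 0.1894  0.0334 -0.0007]]
```

Emit:
arm_command:
  moves: [-0.004, -0.0238, 0.0286, 0, 0, 0, 1, -0.004, -0.0238, 0.0286, 0, 0, 0, 1, -0.004, -0.0238, 0.0286, 0, 0, 0, 1, -0.004, -0.0238, 0.0286, 0, 0, 0, 1, -0.004, -0.0238, 0.0286, 0, 0, 0, 1, -0.004, -0.0238, 0.0286, 0, 0, 0, 1, -0.004, -0.0238, 0.0286, 0, 0, 0, 1, -0.004, -0.0238, 0.0286, 0, 0, 0, 1, 0, 0, 0, 0, 0, 0, 1]

```text
clock: 9.52
eef_pos: [0.6106, 0.0966, 0.3209]
tool_rot: [-0.604, 0.349, 0.632, 0.338]
ft_force: [0.8, 0.5, -0.6]
grip_width: 0.0452
```

Run:
```python
from h import *
o=st();togo([.627,.199,.31],111,o)
```

```text
t 9.52 tcp [0.6106 0.0966 0.3209] xax [-0.0425  0.0064 -0.9991] yaw 121.8 j [ 0.15  0.54  0.23  1.3   0.01 -0.4 ] F [ 0.8  0.5 -0.6] T [ 0.01 -0.04 -0.02] w 0.0452
shift [ 0.0108 -0.0684  0.0781] rotvec [ 0.189   0.0247 -0.0353]
```

Emit:
arm_command:
  moves: [0.001, -0.0228, 0.026, 0, 0.0123, -0.0176, 1, 0.001, -0.0228, 0.026, 0, 0.0123, -0.0176, 1, 0.001, -0.0228, 0.026, 0, 0, 0, 1, 0, 0, 0, 0.095, 0, 0, 1, 0, 0, 0, 0.095, 0, 0, 1, 0, 0, 0, 0, 0, 0, 1]

```text
clock: 10.02
eef_pos: [0.6246, 0.2069, 0.3036]
tool_rot: [-0.578, 0.405, 0.587, 0.397]
ft_force: [0.4, 0.5, -0.9]
grip_width: 0.0454
```

Run:
```python
from h import *
o=st();togo([.552,.1703,.31],111,o)
im=bot.camera("wrist"); cv2.imwrite("pics/w9.png",im[:,:,::-1])
```

```text
t 10.02 tcp [0.6246 0.2069 0.3036] xax [-0.017  -0.0023 -0.9999] yaw 110.87 j [ 0.32  0.62  0.32  1.29  0.   -0.05] F [ 0.4  0.5 -0.9] T [-0.02  0.02 -0.02] w 0.0454
shift [-0.0051  0.081  -0.0083] rotvec [-0.0023  0.004  -0.0167]
```

View pics/w9.png

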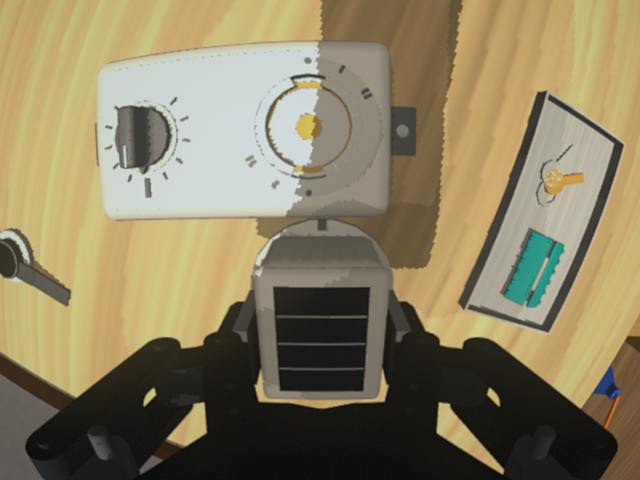

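Run:
```python
import cv2
im=cv2.imread("pics/w9.png")
cv2.imwrite("pics/z9.png",cv2.resize(im[40:215,230:400],None,fx=3.4,fy=3.4,interpolation=cv2.INTER_CUBIC))
```

```text
(no output)
```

View pics/z9.png

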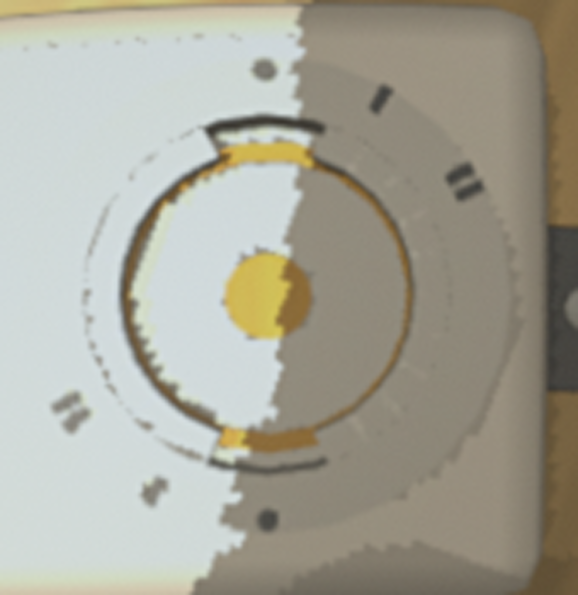

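Run:
```python
from h import *
o=bot.get_obs()
z=lambda a:np.array(a,float)/3.4+[230,40]
d=wpix(z([[265,70],[268,520]]),o,.066);print(d,d.mean(0),np.linalg.norm(d[0]-d[1]));v=d[1]-d[0];print("yaw",np.degrees(np.arctan2(v[1],v[0])))
b=wpix(z([[381,99],[154,490]]),o,.067);print(b.mean(0),np.linalg.norm(b[0]-b[1]));v=b[1]-b[0];print("baryaw",np.degrees(np.arctan2(v[1],v[0])))
g=wpix(z([268,296]),o,.053);print(g)
b=wpix([[148,187]],o,.045);print("idx",b)
c=(d.mean(0)+[0,0,0]); Rm=R.from_quat(o["tool_rot"]).as_matrix()
# head centre: offset in tool (y .0003, z -.0008)
h=o["eef_pos"]+Rm@[.21,.0003,-.0008];print("head",h)
togo([*c[:2],.31],111,o)
```

```text
[[0.51648404 0.15653713 0.066     ]
 [0.58632608 0.18371183 0.066     ]] [0.55140506 0.17012448 0.066     ] 0.07494246989882415
yaw 21.260414863680065
[0.55132865 0.17007651 0.067     ] 0.07447816729519967
baryaw -8.920168929739937
[[0.55135971 0.1700302  0.053     ]]
idx [[0.62180787 0.08158412 0.045     ]]
head [0.62068116 0.20494629 0.0932232 ]
shift [-0.0054  0.0813 -0.0076] rotvec [ 0.0003  0.0039 -0.0179]
```

Emit:
arm_command:
  moves: [-0.003, 0.027, -0.0025, 0, 0.004, -0.009, 1, -0.003, 0.027, -0.0025, 0, 0, -0.009, 1, -0.003, 0.026, -0.0025, 0, 0, 0, 1, 0, 0, 0, 0, 0, 0, 1]

```text
clock: 10.4
eef_pos: [0.5489, 0.1671, 0.3039]
tool_rot: [-0.582, 0.402, 0.587, 0.394]
ft_force: [-0.7, -0.4, -2.2]
grip_width: 0.045
```

Run:
```python
from h import *
o=st();togo([.5513,.1705,.275],111.2,o)
```

```text
t 10.4 tcp [0.5489 0.1671 0.3039] xax [-0.0131 -0.0053 -0.9999] yaw 111.53 j [ 0.3   0.45  0.04  1.17 -0.   -0.08] F [-0.7 -0.4 -2.2] T [-0.04  0.06 -0.  ] w 0.045
shift [ 0.0288 -0.0038  0.0023] rotvec [ 0.0057 -0.0002 -0.0141]
```

Level it and centre it, with the underside about 20 mm above the rim.

Emit:
arm_command:
  moves: [0, -0.0038, 0.0023, 0.0057, 0, -0.0141, 1, 0, 0, 0, 0, 0, 0, 1]

```text
clock: 10.57
eef_pos: [0.5508, 0.1688, 0.3031]
tool_rot: [-0.583, 0.4, 0.584, 0.399]
ft_force: [0.3, 0.7, -1.2]
grip_width: 0.0452
```

Run:
```python
from h import *
o=st();togo([.5513,.1705,.285],111.2,o)
```

```text
t 10.57 tcp [0.5508 0.1688 0.3031] xax [-6.e-04 -4.e-04 -1.e+00] yaw 111.2 j [ 0.3   0.45  0.04  1.16 -0.   -0.07] F [ 0.3  0.7 -1.2] T [-0.04 -0.02 -0.01] w 0.0452
shift [ 0.0181 -0.0011  0.0014] rotvec [-0.     -0.0002 -0.0007]
```

Emit:
arm_command:
  moves: [0.009, -0.0011, 0.0014, 0, 0, 0, 1, 0.009, 0, 0, 0, 0, 0, 1, 0.003, 0, 0, 0, 0, 0, 1, 0, 0, 0, 0, 0, 0, 1]

```text
clock: 10.9
eef_pos: [0.5541, 0.171, 0.2796]
tool_rot: [0.584, -0.399, -0.583, -0.4]
ft_force: [-0.2, -0.5, -0.6]
grip_width: 0.0453
```

Run:
```python
from h import *
o=st();togo([.5513,.1705,.275],111.2,o)
im=bot.camera("wrist"); cv2.imwrite("pics/w10.png",im[:,:,::-1])
im=bot.camera("side"); cv2.imwrite("pics/s10.png",cv2.resize(im[200:340,240:400,::-1],None,fx=4,fy=4,interpolation=cv2.INTER_CUBIC))
```

```text
t 10.9 tcp [0.5541 0.171  0.2796] xax [ 2.3e-03  4.0e-04 -1.0e+00] yaw 111.28 j [ 0.3   0.48  0.01  1.1  -0.   -0.07] F [-0.2 -0.5 -0.6] T [-0.03  0.03  0.01] w 0.0453
shift [0.0046 0.0028 0.0005] rotvec [ 0.0014 -0.0005  0.0023]
```

View pics/w10.png

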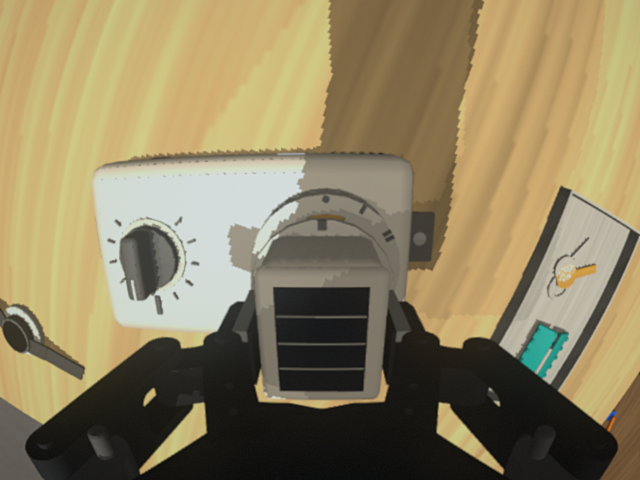

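View pics/s10.png

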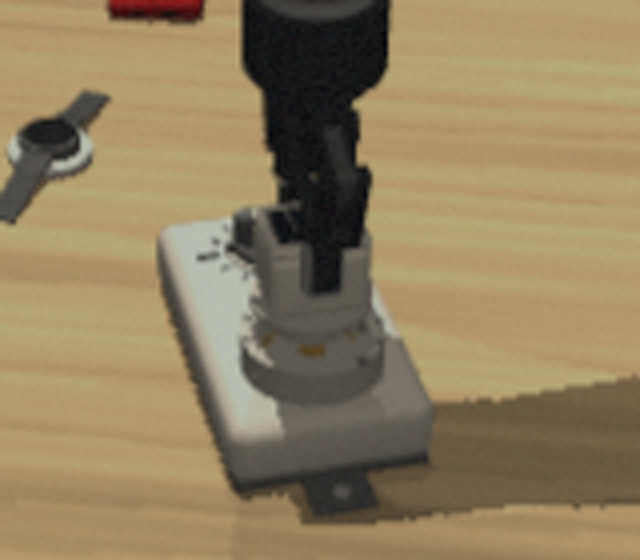

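Run:
```python
from h import *
im=cv2.imread("pics/w10.png")
cv2.imwrite("pics/z10.png",cv2.resize(im[180:280,240:420],None,fx=4.4,fy=4.4,interpolation=cv2.INTER_CUBIC))
o=bot.get_obs(); print(wproj([[.5165,.1565,.066],[.5863,.1837,.066]],o))
```

```text
[[324.38753289 197.81382653]
 [324.06973944 329.95485718]]
```

View pics/z10.png

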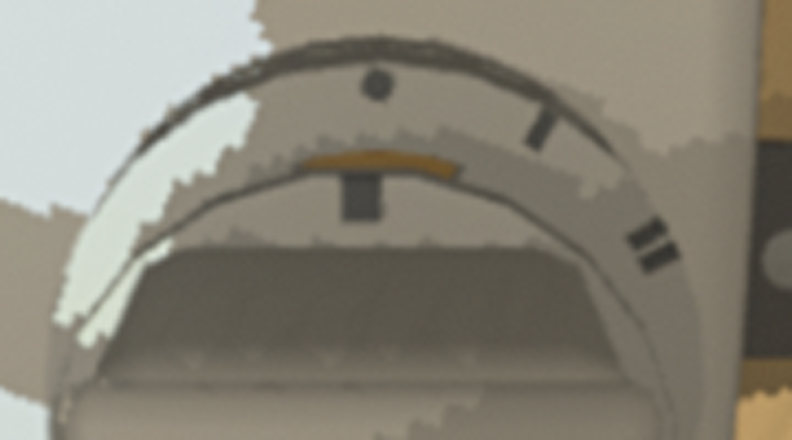

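Emit:
arm_command:
  moves: [0, 0.002, 0.0012, 0, 0, 0.0023, 1, 0, 0, 0, 0, 0, 0, 1]

```text
clock: 11.17
eef_pos: [0.552, 0.1717, 0.28]
tool_rot: [0.584, -0.399, -0.584, -0.399]
ft_force: [0.7, 0.2, -1.0]
grip_width: 0.045
```

Run:
```python
from h import *
o=st();togo([.5513,.1710,.275],111.2,o)
```

```text
t 11.17 tcp [0.552  0.1717 0.28  ] xax [ 1.e-04 -4.e-04 -1.e+00] yaw 111.29 j [ 0.3   0.47  0.01  1.11 -0.   -0.07] F [ 0.7  0.2 -1. ] T [-0.05 -0.    0.02] w 0.045
shift [ 0.005   0.0009 -0.0004] rotvec [ 0.0016 -0.0004 -0.    ]
```

Emit:
arm_command:
  moves: [0.004, 0.0008, 0, 0, 0, 0, 1, 0.004, 0.0003, 0, 0, 0, 0, 1, 0.003, 0.0003, 0, 0, 0, 0, 1]

```text
clock: 11.42
eef_pos: [0.5512, 0.1716, 0.2698]
tool_rot: [0.585, -0.398, -0.583, -0.4]
ft_force: [0.4, -0.3, -1.4]
grip_width: 0.0453
```

Run:
```python
from h import *
o=st();togo([.5513,.1710,.263],111.2,o)
```

```text
t 11.42 tcp [0.5512 0.1716 0.2698] xax [ 3.4e-03  6.0e-04 -1.0e+00] yaw 111.32 j [ 0.3   0.48 -0.01  1.08 -0.   -0.07] F [ 0.4 -0.3 -1.4] T [-0.04 -0.01  0.04] w 0.0453
shift [ 0.0068  0.0001 -0.0006] rotvec [ 0.0021 -0.0007  0.0034]
```

Emit:
arm_command:
  moves: [0.003, 0.0002, -0.0003, 0, 0, 0.0034, 1, 0.003, 0.0002, 0, 0, 0, 0, 1, 0.002, 0, 0, 0, 0, 0, 1]

```text
clock: 11.67
eef_pos: [0.551, 0.1712, 0.2611]
tool_rot: [0.584, -0.399, -0.584, -0.399]
ft_force: [-7.6, -0.7, 27.6]
grip_width: 0.0454
```

Run:
```python
from h import *
o=st();togo([.5513,.1710,.263],111.2,o)
im=bot.camera("wrist"); cv2.imwrite("pics/w11.png",im[:,:,::-1])
im=bot.camera("side"); cv2.imwrite("pics/s11.png",cv2.resize(im[200:340,240:400,::-1],None,fx=4,fy=4,interpolation=cv2.INTER_CUBIC))
```

```text
t 11.67 tcp [0.551  0.1712 0.2611] xax [ 9.e-04 -1.e-04 -1.e+00] yaw 111.33 j [ 0.3   0.49 -0.02  1.06 -0.   -0.07] F [-7.6 -0.7 27.6] T [-0.17  1.11 -0.03] w 0.0454
shift [-0.0019 -0.0002 -0.0003] rotvec [ 0.0022 -0.0005  0.0008]
```

View pics/s11.png

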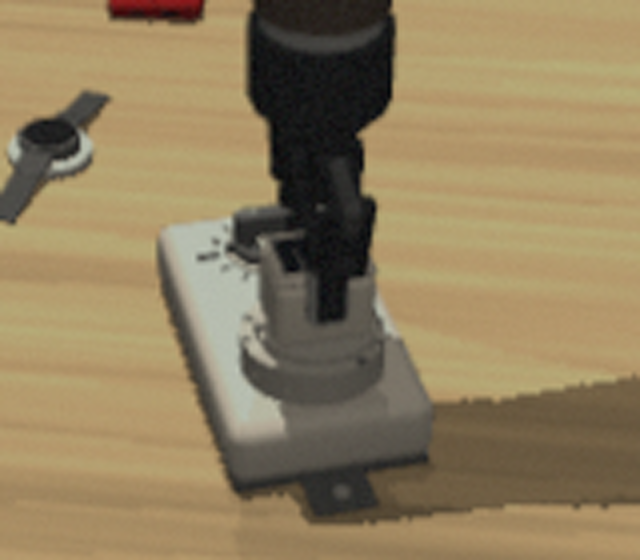

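View pics/w11.png

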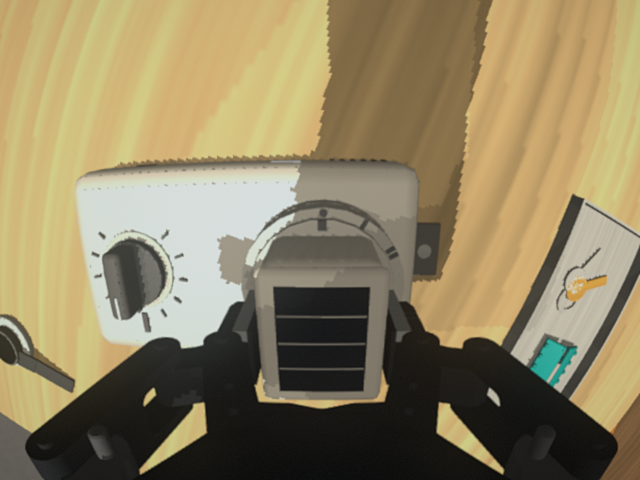

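Bottomed out: TCP z is 0.261 with a 27 N push, and the rib (322,222) lines up with the dot (322,212). Next I'll relax the push and start the twist.

Emit:
arm_command:
  moves: [0, 0, 0, 0, 0, 0, 1, 0, 0, 0, 0.08, 0, 0, 1, 0, 0, 0, 0.08, 0, 0, 1, 0, 0, 0, 0.08, 0, 0, 1, 0, 0, 0, 0.08, 0, 0, 1, 0, 0, 0, 0, 0, 0, 1]

```text
clock: 12.27
eef_pos: [0.551, 0.1716, 0.2613]
tool_rot: [-0.509, 0.49, 0.509, 0.491]
ft_force: [0.6, -1.0, -1.0]
grip_width: 0.0457
```

Run:
```python
from h import *
o=st();togo([.5513,.1710,.262],81.2,o)
im=bot.camera("wrist"); cv2.imwrite("pics/w12.png",im[:,:,::-1])
```

```text
t 12.27 tcp [0.551  0.1716 0.2613] xax [ 0.0011  0.0011 -1.    ] yaw 92.18 j [ 0.3   0.49 -0.02  1.06  0.    0.26] F [ 0.6 -1.  -1. ] T [-0.03  0.    0.01] w 0.0457
shift [-0.0007 -0.0003 -0.0006] rotvec [0.1917 0.0012 0.001 ]
```

View pics/w12.png

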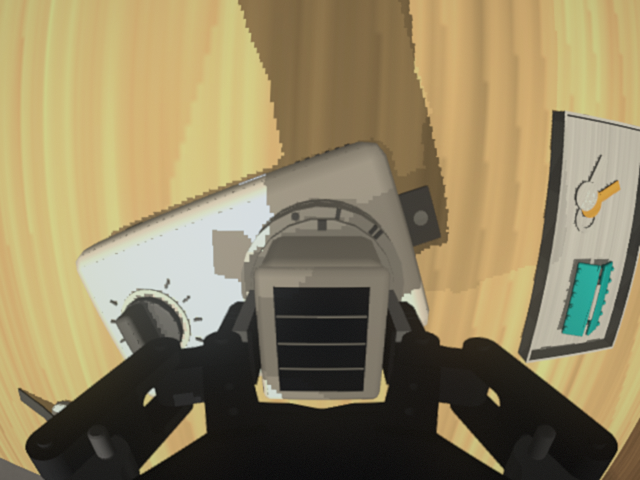

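Emit:
arm_command:
  moves: [0, 0, 0, 0.07, 0, 0, 1, 0, 0, 0, 0.07, 0, 0, 1, 0, 0, 0, 0.04, 0, 0, 1, 0, 0, 0, 0, 0, 0, 1, 0, 0, 0, 0, 0, 0, 1]

```text
clock: 12.73
eef_pos: [0.551, 0.1716, 0.2613]
tool_rot: [-0.465, 0.532, 0.465, 0.533]
ft_force: [0.1, -0.2, -0.2]
grip_width: 0.0448
```

Run:
```python
from h import *
o=st();togo([.5513,.1710,.262],81.2,o)
im=bot.camera("wrist"); cv2.imwrite("pics/w13.png",im[:,:,::-1]); cv2.imwrite("pics/z13.png",cv2.resize(im[180:400,240:420,::-1],None,fx=2.7,fy=2.7,interpolation=cv2.INTER_CUBIC))
```

```text
t 12.73 tcp [0.551  0.1716 0.2613] xax [ 0.0011  0.0013 -1.    ] yaw 82.24 j [ 0.3   0.49 -0.02  1.06  0.    0.44] F [ 0.1 -0.2 -0.2] T [ 0.03 -0.03  0.06] w 0.0448
shift [-0.0007 -0.0004 -0.0006] rotvec [0.0181 0.0015 0.0009]
```

View pics/z13.png

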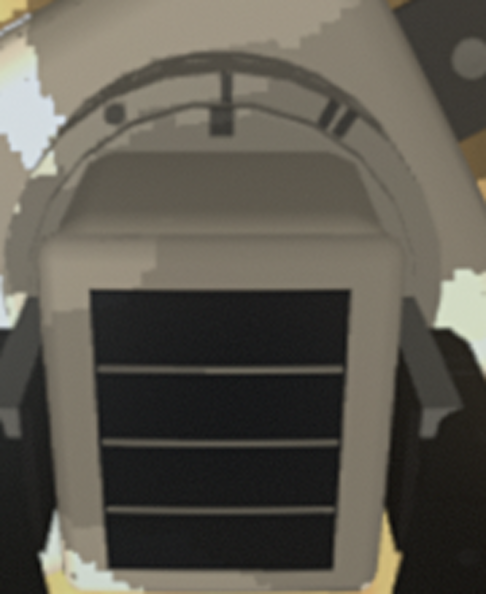

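The rib (222,115) points at the single bar (226,88), and the 0.06 N m reaction matches the contact ring at half way. I'll check the dimmer and the bystanders before handing in.

Run:
```python
from h import *
a=bot.camera("scene")[:,:,::-1]; cv2.imwrite("pics/sc14.png",np.vstack([cv2.resize(a[190:340,130:510],None,fx=2,fy=2),cv2.resize(a[210:290,300:490],None,fx=4,fy=4,interpolation=cv2.INTER_CUBIC)[:290]]))
st()
```

```text
t 12.83 tcp [0.551  0.1716 0.2613] xax [ 0.0011  0.0013 -1.    ] yaw 82.19 j [ 0.3   0.49 -0.02  1.06  0.    0.44] F [0.  1.  0.2] T [ 0.06 -0.01  0.04] w 0.0452
```

View pics/sc14.png

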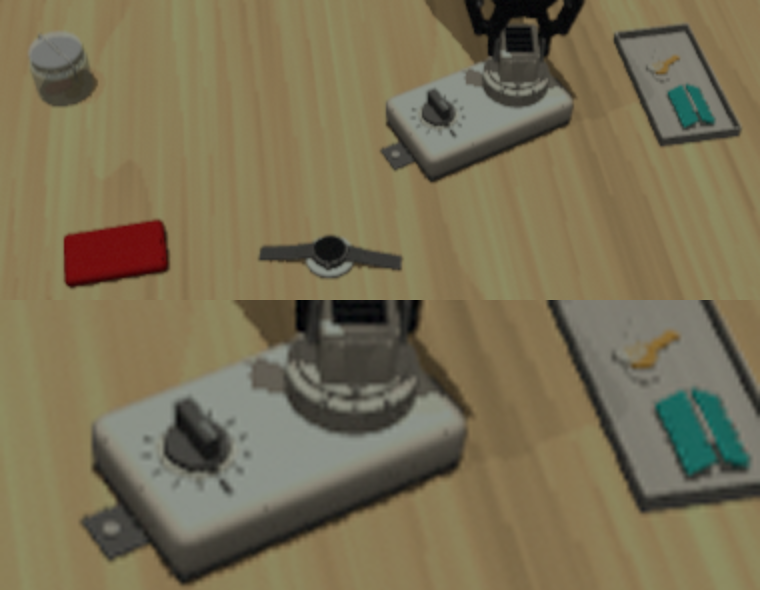

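View pics/w13.png

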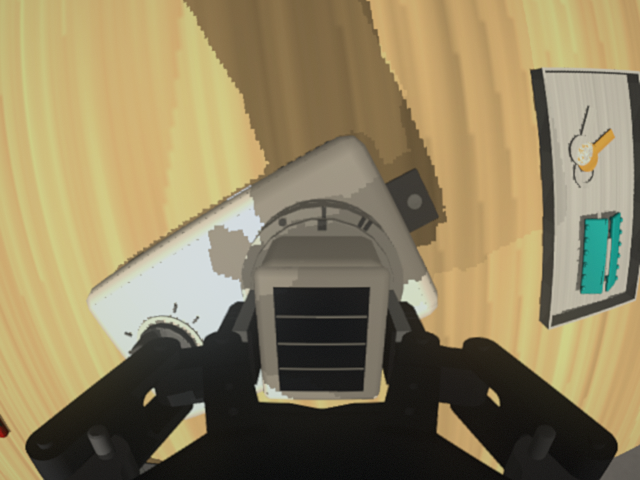

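The knob bar lines up with the long mark (225,487 in the lower crop). Jar, bank, watch and tray are where they were. Handing in.

Run:
```python
from h import *
bot.job_done(); st()
```

```text
the job is handed in; nothing more can be done
the job is handed in; nothing more can be done
```

The battery check is done and handed in, with the lamp head held at the half-way test mark; no verdict came back. It took about 13 s of the 58 s allowed.

- **Dimmer:** I turned it clockwise about 41°. In the pictures its pointer is on the long index mark, both right after I released it and in the last scene view.
- **Lamp head in the collar:** It went through the notches and bottomed on the socket floor with a push of about 28 N, which I then relaxed. The flange sat just above the rim.
- **Twist:** The tool turned 29° clockwise from the notch heading. The head's rib points at the single bar, and the wrist read about 0.04–0.06 N m against the turn. That fits the expected 0.06 N m and is far below the click. The head is still gripped, at 45 mm opening.
- **Other things on the shelf:** The jar, power bank, watch and tray look unmoved in the last picture.

**What disagreed or could not be checked:**
- While closing on the head, the gripper rose about 8 mm, so it holds the block higher than planned. The hold stayed firm.
- Camera and tool positions differed by up to about 1 mm, which is within the calibration.
- I could not read the contact ring or dimmer angles directly. I judged them from the pictures, the tool's turn and the wrist torque.

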